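Lay out a sample-preparation station

ROBOT

A 6-joint arm with a two-finger parallel gripper is mounted at the origin on the work surface. World frame = base frame: x ahead of the robot, y to its left, z up, the work surface at z = 0. Lengths are in m, angles in rad, forces in N, time in s.
With the tool pointing down it reaches from about 0.275 to 0.725 m from the base axis. Payload 15.9 kg.
Tool frame: the origin (TCP) lies at the very end of the fingers, on their centre line; the grasp point (between the pads) lies 19 mm behind it; z points along the fingers, y is the line along which they close (so a half turn about z gives the same grasp; the last joint's range is limited). The gripper opens to 85 mm and grips with 20 to 120 N. Pads are 22 mm wide; open, the fingers measure 114 mm over their backs; the gripper's body (76 mm by 85 mm) begins 54 mm behind the grasp point. The pads swing forward as they close: fully open they stand 13 mm farther back than shut.
Start: joints at [1.231, 0.213, -0.034, 1.323, 0, 1.571], TCP at [0.167, 0.471, 0.231] pointing down, gripper open.
Joint ranges: [-2.98, 2.98], [-0.74, 1.72], [-1.14, 1.35], [-2.1, 2.04], [-1.57, 1.44], [-3.14, 3.14]. Speed limits (rad/s): [1.89, 1.89, 2.39, 2.57, 3.14, 3.14].

INTERFACE

Orientations are given as a unit quaternion [w, x, y, z].
In Python, from bench import monitor, eyes, job_done gives the robot as it stands. The module is installed in compiled form; this text tells all that it offers.
- The arm moves only by the tool play_rows, never from a script. Its argument "plan" is one flat list of numbers, 6 for each row, row after row: the shift along the tool's x, y, z in cm, then the turn, a rotation vector about the tool's x, y, z in rad. A call has 1 to 5 rows; each row is the pose to reach, as a shift and turn from the pose commanded when the call began, along the tool's axes at that moment; what a row does not reach only later rows make up. A row lasts 1/10 s, in which the tool goes at most 50 mm and 8.59 degrees, less where a joint would pass 70% of its speed; a pose out of reach is approached as far as the arm can. A call with a gripper value outside its range is refused whole. "claw" is the closure, from -1 (fully open) to 1 (shut), so that 0 is half open, set as the call begins (left out, the last holds). The fingers move at their own pace and stop on an object; "squeeze" is the grip in N (left out, the last holds). Time passes only in rows, so rows that repeat a pose let the fingers close. It gives the time, the measured TCP pose, the force, the opening and the grip force at its end, in the units of the state.
- monitor.sense(): the state, without advancing time (a new reading comes with each control period).
- eyes.read_camera(name): name is "scene" or "top" or "wrist"; returns a dict with "pixels" (400x640x3 uint8, blue, green, red), "intrinsics" (3x3 intrinsics, pixels), "dist_coeffs" ([k1, k2, p1, p2, k3] as OpenCV has them; the pictures are not rectified), "xyz" and "orientation" of the camera in the world; the wrist camera has in their place "tool_from_camera" (4x4, takes a point from camera to tool coordinates, whose origin is the TCP and whose axes are the flange's). Camera axes: x right, y down, z forward; pixel columns grow to the right and rows downward; lengths in m; the calibration is good to about 2 mm. A picture is of the moment at which its call begins: read the wrist's pose just before it. There is no depth.
- job_done(): hands the job in; it is judged then, once.
The state is a dict: "time": time; "joint_positions": joint angles; "joint_vel": joint speeds; "effort": joint torques, N m; "position": TCP position; "eef_rot": TCP orientation; "contact_force": force on the tool from outside, world axes, zero at the start; "ft_torque": the same for the moment, N m; "finger_gap": finger opening in m; "gripper_force": force on a finger pad.
Only numpy, scipy, OpenCV 4.12 (cv2) and the standard library are available. Lean on these libraries where they do the work, as an engineer would, in place of code of your own. Each camera call takes 0.05 s, during which the arm holds its last target. There are 200 camera calls.

TASK

Lay out the bench for sample preparation: set the aluminium cooling block midway between the green tube rack and the square white heater, in line with them and square to the tube rack with its long sides running front to back, and the small PCR tube rack centred lengthwise on top of it. Stand the small bottle in front of the green tube rack and the wide jar in front of the heater, each centred on that front side with about 3 cm of clear bench between (front is the side facing the robot). Leave everything upright and released, and do not disturb the timer, the four purple-capped tubes in their small holder or the marker pen.

Things in the scene. Friction and masses are not known exactly. Their poses are not given: they have to be found in the camera images.
- tube_rack: Green microtube rack, fixed, full of 12 small clear tubes: 80 mm along its x, 110 mm along its y, rack 32 mm high, tube caps to 43 mm. Origin at the centre of its underside. Its x axis points away from the robot (within about 10 degrees); its front is its -x face, 40 mm from the origin. The heater stands to its left or right on the line of its y axis, centres 265 to 315 mm apart.
- heater: Dry-block heater, fixed to the bench: white square case 100 x 100 mm, 50 mm high, with an aluminium well block on top reaching 60 mm. Origin at the centre of its underside. Its front (-x face, 50 mm from the origin, with dark display and a small grey knob standing 6 mm proud) is towards the robot; the gap to the jar is counted from the case's face.
- cooling_block: Loose plain grey aluminium cooling block with 24 dark wells in its flat top, about 450 g (0.3 to 0.6 kg): 90 mm along its x, 60 mm along its y, 45 mm high, flat vertical sides. Origin at the centre of its underside. Goes midway between the tube rack and the heater, its x axis along the tube rack's x axis (either way round).
- pcr_rack: Loose white PCR tube rack with 32 tiny greyish clear caps, about 70 g: 80 mm along its x, 44 mm along its y, body 22 mm high with flat sides (caps 2 mm more). Origin at the centre of its flat underside. Goes on top of the cooling block, 45 mm above its underside, long axes parallel.
- bottle: Loose small white reagent bottle with a blue cap, standing: round, 32 mm in diameter and straight-sided up to 42 mm, then narrowing to a cap 20 mm wide, 68 mm high in all, about 50 g. Origin at the centre of its underside. Goes in front of the tube rack, its centre 86 mm from the rack's centre towards the rack's front.
- jar: Loose wide squat amber glass jar with a white screw cap, standing: round, 56 mm in diameter and straight-sided up to 32 mm, then a cap 54 mm wide, 46 mm high in all, about 120 g. Origin at the centre of its underside. Goes in front of the heater, its centre 108 mm from the heater's centre towards the heater's front.
- timer: Bystander: loose white bench timer lying flat, 52 mm (x) by 62 mm (y), 16 mm high; origin at the centre of its underside. Not to be disturbed.
- purple_tubes: Bystander: loose small white foam holder, 50 x 50 mm, with four purple-capped blood tubes, 68 mm high in all; origin at the centre of its underside. Not to be disturbed. (The big rack of purple tubes and the pipette at the far edge are fixed scenery.)
- marker: Bystander: loose marker pen, white with black cap, lying along its x axis, 127 mm long, 14 mm thick; origin under its middle. Not to be disturbed.
There are look-alikes about, which are no part of the job. Leave any black or yellow look-alike of the pcr_rack alone. Leave any orange or turquoise look-alike of the bottle alone.

How it is judged:
At the end, for the whole second after the job is handed in: Cooling block midway between rack and heater (12 mm along, 15 mm across, 0.2 rad from front-to-back of rack); PCR rack on it (10 mm, 0.2 rad); bottle and jar centred in front of rack and heater at 30 mm gaps (15 mm each way); all four upright within 0.1 rad, released, at rest (((horizontal distance between tube_rack and heater between 0.2599 and 0.2701 m and horizontal distance between cooling_block and tube_rack below 0.147 m and horizontal distance between cooling_block and heater below 0.147 m) or (horizontal distance between tube_rack and heater between 0.2699 and 0.2801 m and horizontal distance between cooling_block and tube_rack below 0.152 m and horizontal distance between cooling_block and heater below 0.152 m) or (horizontal distance between tube_rack and heater between 0.2799 and 0.2901 m and horizontal distance between cooling_block and tube_rack below 0.157 m and horizontal distance between cooling_block and heater below 0.157 m) or (horizontal distance between tube_rack and heater between 0.2899 and 0.3001 m and horizontal distance between cooling_block and tube_rack below 0.162 m and horizontal distance between cooling_block and heater below 0.162 m) or (horizontal distance between tube_rack and heater between 0.2999 and 0.3101 m and horizontal distance between cooling_block and tube_rack below 0.167 m and horizontal distance between cooling_block and heater below 0.167 m) or (horizontal distance between tube_rack and heater between 0.3099 and 0.3201 m and horizontal distance between cooling_block and tube_rack below 0.172 m and horizontal distance between cooling_block and heater below 0.172 m)) and x of cooling_block in the frame of tube_rack between -0.015 and 0.015 m and angle between the x axis of cooling_block and the x axis of tube_rack, either way round below 0.2 rad and height (world z) of cooling_block between -0.005 and 0.005 m and x of pcr_rack in the frame of cooling_block between -0.01 and 0.01 m and y of pcr_rack in the frame of cooling_block between -0.01 and 0.01 m and z of pcr_rack in the frame of cooling_block between 0.041 and 0.049 m and angle between the x axis of pcr_rack and the x axis of cooling_block, either way round below 0.2 rad and x of bottle in the frame of tube_rack between -0.101 and -0.071 m and y of bottle in the frame of tube_rack between -0.015 and 0.015 m and height (world z) of bottle between -0.005 and 0.005 m and x of jar in the frame of heater between -0.123 and -0.093 m and y of jar in the frame of heater between -0.015 and 0.015 m and height (world z) of jar between -0.005 and 0.005 m and angle between each of cooling_block, pcr_rack, bottle, jar's own z axis and vertical below 0.1 rad and linear speed of each of cooling_block, pcr_rack, bottle, jar below 0.02 m/s and angular speed of each of cooling_block, pcr_rack, bottle, jar below 0.2 rad/s); the robot touches nothing.
It fails at once if the timer is disturbed (moved more than 15 mm) (distance of timer from where it was at the start of the episode above 0.015 m).
It fails at once if the purple tubes is disturbed (moved more than 15 mm) (distance of purple_tubes from where it was at the start of the episode above 0.015 m).
It fails at once if the marker is disturbed (moved more than 15 mm) (distance of marker from where it was at the start of the episode above 0.015 m).
It also fails if it takes over 115 s, if anything falls off the work surface, if the arm or the gripper's body presses on something with over 40 N, if the wrist force passes 120 N, or if a joint passes its speed limit or range.

## Working session

There is one attempt and no reset: what is moved stays moved. The work goes in short steps, Python scripts to look and compute and a tool call to move; the robot and the scene stay as the last step left them, time stands still between calls to the robot, and variables do not carry over. Pictures are saved under pics/ and viewed, at most 14 in all, crops included, and the job is handed in when it is done.

Besides the shell and the picture viewer there is one more tool, called after "Request:" as name(argument=value, ...) on one line, values as JSON. play_rows: Moves the arm, as the interface text tells. Its arguments: {"type":"object","properties":{"plan":{"type":"array","items":{"type":"number"}},"claw":{"type":"number"},"squeeze":{"type":"number"}},"required":["plan"]}

```bash
mkdir -p pics
cat > h.py <<'E'
import numpy as np, cv2, json
from scipy.spatial.transform import Rotation as R
from bench import monitor, eyes
def q2R(q): return R.from_quat([q[1],q[2],q[3],q[0]]).as_matrix()
def snap(name,fn=None):
    s=monitor.sense(); c=eyes.read_camera(name)
    if name=="wrist":
        T=np.eye(4);T[:3,:3]=q2R(s["eef_rot"]);T[:3,3]=s["position"]
        M=T@np.array(c["tool_from_camera"])
    else:
        M=np.eye(4);M[:3,:3]=q2R(c["orientation"]);M[:3,3]=c["xyz"]
    d=dict(K=np.array(c["intrinsics"]).tolist(),D=np.array(c["dist_coeffs"]).tolist(),M=M.tolist())
    if fn:
        cv2.imwrite(f"pics/{fn}.png",c["pixels"]); json.dump(d,open(f"pics/{fn}.json","w"))
    return c["pixels"],d
def load(fn): return json.load(open(f"pics/{fn}.json"))
def ray(d,uv,z):
    "pixels -> world points on plane z"
    uv=np.array(uv,float).reshape(-1,1,2)
    n=cv2.undistortPoints(uv,np.array(d["K"]),np.array(d["D"])).reshape(-1,2)
    M=np.array(d["M"]); v=np.c_[n,np.ones(len(n))]@M[:3,:3].T; o=M[:3,3]
    z=np.broadcast_to(z,len(n))
    return o+v*((z-o[2])/v[:,2])[:,None]
def proj(d,P):
    M=np.linalg.inv(np.array(d["M"])); P=np.array(P,float).reshape(-1,3)
    p=P@M[:3,:3].T+M[:3,3]
    return cv2.projectPoints(p.reshape(-1,1,3),np.zeros(3),np.zeros(3),np.array(d["K"]),np.array(d["D"]))[0].reshape(-1,2)
def crop(fn,x0,y0,x1,y1,k,out):
    im=cv2.imread(f"pics/{fn}.png")[y0:y1,x0:x1]
    cv2.imwrite(f"pics/{out}.png",cv2.resize(im,None,fx=k,fy=k,interpolation=cv2.INTER_CUBIC))
def boxpts(x,y,yaw,lx,ly,zs):
    c,s=np.cos(yaw),np.sin(yaw)
    return np.array([[x+c*a*lx/2-s*b*ly/2,y+s*a*lx/2+c*b*ly/2,z] for z in zs for a,b in((1,1),(1,-1),(-1,-1),(-1,1))])
def st():
    s=monitor.sense()
    Rm=q2R(s["eef_rot"]); print("t",s["time"],"pos",np.round(s["position"],4),"toolx",np.round(Rm[:,0],3),"tooly",np.round(Rm[:,1],3),"z",np.round(Rm[:,2],3),"gap",s["finger_gap"],"f",np.round(s["contact_force"],1),"j",np.round(s["joint_positions"],3))
E
python3 - <<'E'
from h import *
st()
for n in("top","scene"):
    p,d=snap(n,n+"0"); print(n,np.round(d["M"],3).tolist(),np.round(d["K"],0).tolist())
    cv2.imwrite(f"pics/{n}0b.png",cv2.resize(p,(800,500),interpolation=cv2.INTER_CUBIC))
c=eyes.read_camera("wrist");print(np.round(c["tool_from_camera"],3))
E
```

```text
t 0.0 pos [0.1665 0.4711 0.2308] toolx [-0.943  0.333  0.   ] tooly [ 0.333  0.943 -0.001] z [-0.    -0.001 -1.   ] gap 0.08509104866396257 f [ 0.9  0.1 -0.5] j [ 1.231  0.213 -0.035  1.323  0.     1.571]
top [[-0.027, -0.986, 0.163, 0.349], [-1.0, 0.027, -0.006, -0.001], [0.001, -0.163, -0.987, 1.181], [0.0, 0.0, 0.0, 1.0]] [[437.0, 0.0, 325.0], [0.0, 437.0, 201.0], [0.0, 0.0, 1.0]]
scene [[0.124, 0.627, -0.769, 1.581], [0.992, -0.08, 0.095, -0.126], [-0.002, -0.775, -0.632, 0.902], [0.0, 0.0, 0.0, 1.0]] [[496.0, 0.0, 322.0], [0.0, 496.0, 198.0], [0.0, 0.0, 1.0]]
[[ 0.    -0.954 -0.3    0.077]
 [ 1.    -0.     0.001  0.   ]
 [-0.001 -0.3    0.954 -0.143]
 [ 0.     0.     0.     1.   ]]
```

View pics/top0b.png

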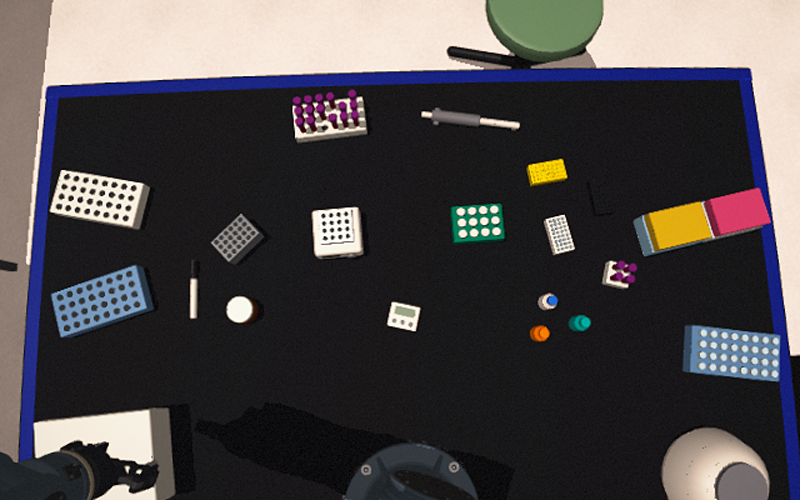

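View pics/scene0b.png

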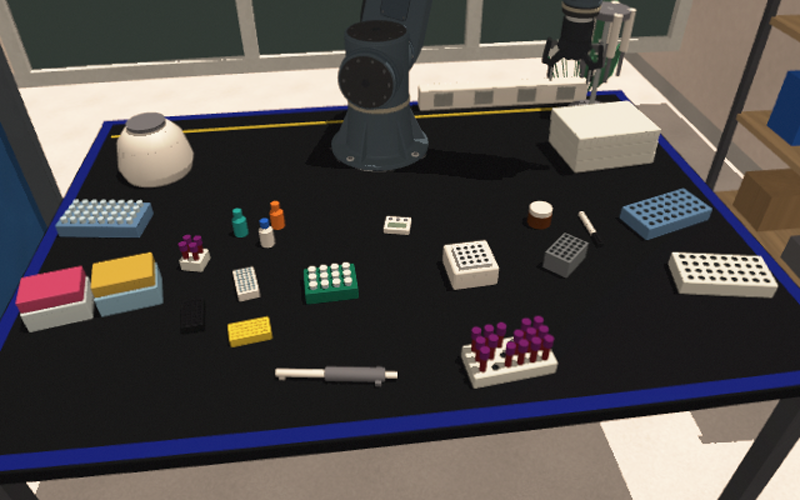

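The top view (800x500 scale) shows the green rack at (478,222), the heater (337,232) and the cooling block (237,238). The white PCR rack is at (559,234), with its yellow (547,172) and black (600,200) look-alikes left alone. The white bottle with blue cap is at (548,301), with its orange (540,333) and turquoise (580,323) look-alikes. The jar is at (240,309), timer (404,316), purple tubes (620,273) and marker (194,290). I'll confirm these in enlarged crops.

Run:
```python
from h import *
crop("top0",145,150,305,270,5,"cL"); crop("top0",350,120,520,280,4,"cR")
d=load("top0")
def w(u,z): return np.round(ray(d,np.array(u)/1.25,z),3)
for n,u,z in [("rack",(478,222),.035),("heater",(337,228),.055),("block",(237,238),.045),("pcr",(559,234),.023),("bottle",(549,300),.06),("jar",(240,309),.046),("timer",(404,316),.016),("purple",(620,273),.05),("marker",(194,290),.014)]: print(n,w([u],z))
```

```text
rack [[ 0.599 -0.163  0.035]]
heater [[0.59  0.137 0.055]]
block [[0.577 0.353 0.045]]
pcr [[ 0.571 -0.341  0.023]]
bottle [[ 0.426 -0.299  0.06 ]]
jar [[0.425 0.343 0.046]]
timer [[0.404 0.001 0.016]]
purple [[ 0.479 -0.457  0.05 ]]
marker [[0.471 0.454 0.014]]
```

View pics/cL.png

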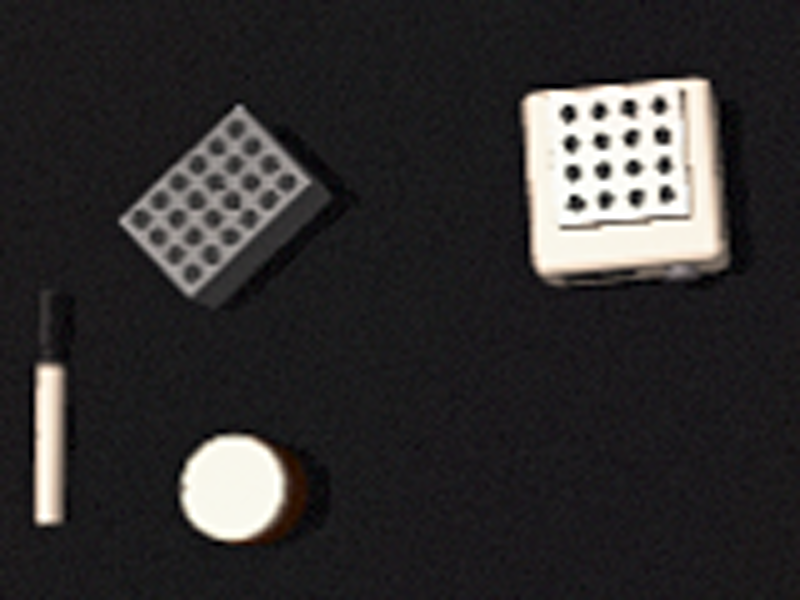

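View pics/cR.png

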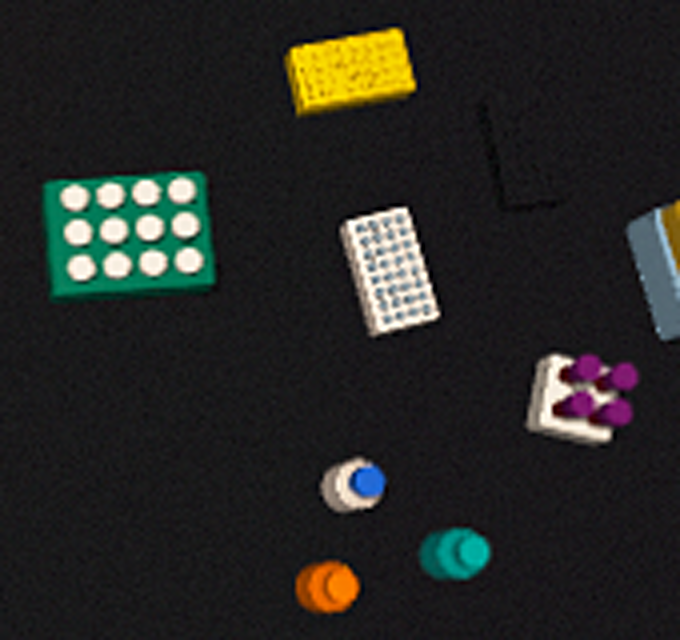

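The crops confirm the picks. The block's top corners are near (240,104),(312,182),(190,298),(118,220) and the jar cap at (233,488) in the left crop. In the right crop, the white PCR rack is at (392,270) and the blue bottle cap at (368,482). Next I fit the poses.

```bash
cat >> h.py <<'E'
from scipy.optimize import least_squares
def fitbox(d,uv,lx,ly,z):
    "uv: 4 corners in order, first edge = along x(lx) if going (++)->(+-) is y.. try all"
    P=ray(d,uv,z)[:,:2]; best=None
    for k in range(4):
      for fl in (1,-1):
        Q=np.roll(P[::fl],k,0); c=Q.mean(0)
        L=np.array([(1,1),(1,-1),(-1,-1),(-1,1)])*[lx/2,ly/2]
        H=L.T@(Q-c); U,S,V=np.linalg.svd(H); r=(V.T@np.diag([1,np.linalg.det(V.T@U.T)])@U.T)
        e=np.abs((Q-c)-L@r.T).max(); y=np.arctan2(r[1,0],r[0,0])
        if abs(y)>np.pi/2: continue
        if best is None or e<best[3]-1e-4: best=(c[0],c[1],y,e)
    return np.round(best,4)
def move(x,y,z,yaw,p=None,q=None):
    "tool-frame shift (cm) and turn to reach TCP x,y,z with tool y axis (closing line) at world angle yaw, from sensed or given pose (p, toolyaw)"
    if p is None:
        s=monitor.sense(); p=s["position"]; Rm=q2R(s["eef_rot"])
    else: Rm=down(q)
    c=[down(yaw),down(yaw+np.pi)]
    v=[R.from_matrix(Rm.T@m).as_rotvec() for m in c]
    v=min(v,key=np.linalg.norm); sh=Rm.T@(np.array([x,y,z])-p)*100
    print("shift",np.round(sh,2).tolist(),"turn",np.round(v,3).tolist())
def down(yaw):
    ty=np.array([np.cos(yaw),np.sin(yaw),0]); tz=np.array([0,0,-1.]); return np.c_[np.cross(ty,tz),ty,tz]
def uc(p,k,ox,oy): return (np.array(p,float)+.5)/k-.5+[ox,oy]
E
python3 - <<'E'
from h import *
d=load("top0"); L=lambda p:uc(p,5,145,150); Rr=lambda p:uc(p,4,350,120)
print("block",fitbox(d,L([(240,104),(312,182),(190,298),(118,220)]),.09,.06,.045))
print("heater",fitbox(d,L([(522,92),(710,77),(728,258),(538,272)]),.1,.1,.05))
print("rack",fitbox(d,Rr([(44,183),(204,172),(214,280),(52,292)]),.08,.11,.032))
print("caps",ray(d,Rr([(75,197),(182,190),(189,261),(82,267)]),.043).mean(0))
print("pcr",fitbox(d,Rr([(349,222),(408,208),(439,318),(380,331)]),.08,.044,.022))
for n,u,z in(("bottle",Rr([(368,482)]),.068),("jar",L([(233,488)]),.046),("orange",Rr([(342,586)]),.068),("turq",Rr([(471,552)]),.068)): print(n,ray(d,u,z).round(4))
E
```

```text
block [ 0.5786  0.3582 -0.8157  0.0012]
heater [0.5858 0.1384 0.0679 0.002 ]
rack [ 0.6004 -0.1621  0.0415  0.0028]
caps [ 0.5998908  -0.16296836  0.043     ]
pcr [ 0.5715 -0.3434  0.2011  0.0015]
bottle [[ 0.4247 -0.3029  0.068 ]]
jar [[0.4255 0.3449 0.046 ]]
orange [[ 0.3593 -0.2819  0.068 ]]
turq [[ 0.378  -0.3664  0.068 ]]
```

Run:
```python
from h import *
move(.5786,.3582,.20,.755)
```

```text
shift [-42.61, 3.08, 3.09] turn [-0.001, 0.0, 0.476]
```

Request:
play_rows(plan=[-20, 1.5, 1.5, 0, 0, 0.24, -20, 1.5, 1.5, 0, 0, 0.24, -20, 1.5, 1.5, 0, 0, 0.24, -20, 1.5, 1.5, 0, 0, 0.24, -20, 1.5, 1.5, 0, 0, 0.24], claw=-1, squeeze=60)

```text
time: 0.65
position: [0.3646, 0.4167, 0.2151]
eef_rot: [0.0, 0.288, 0.958, -0.001]
contact_force: [-1.2, -0.0, -0.5]
finger_gap: 0.0855
gripper_force: 0.0
```

Run:
```python
from h import *
st(); move(.5786,.3582,.20,.755)
```

```text
t 0.65 pos [0.3646 0.4167 0.2151] toolx [-0.834  0.552 -0.001] tooly [ 0.552  0.834 -0.001] z [ 0.    -0.002 -1.   ] gap 0.08546376946169602 f [-1.2 -0.  -0.5] j [ 8.530e-01  3.290e-01  7.900e-02  1.322e+00 -1.000e-03  1.437e+00]
shift [-21.07, 6.94, 1.52] turn [-0.001, 0.001, 0.231]
```

Request:
play_rows(plan=[-21.1, 6.9, 1.5, 0, 0, 0.231, -21.1, 6.9, 1.5, 0, 0, 0.231, -21.1, 6.9, 1.5, 0, 0, 0.231, -21.1, 6.9, 1.5, 0, 0, 0.231, -21.1, 6.9, 1.5, 0, 0, 0.231])

```text
time: 1.15
position: [0.5773, 0.3592, 0.1999]
eef_rot: [-0.0, 0.395, 0.919, -0.001]
contact_force: [-0.0, -0.0, -0.1]
finger_gap: 0.0852
gripper_force: 0.0
```

Run:
```python
from h import *
st(); p,d=snap("wrist","w1")
for P in boxpts(.5786,.3582,-.8157,.09,.06,[.045]): 
    u=proj(d,P)[0]; cv2.circle(p,tuple(np.int32(u.round())),2,(0,0,255),-1)
cv2.imwrite("pics/w1o.png",p)
```

```text
t 1.15 pos [0.5773 0.3592 0.1999] toolx [-0.687  0.726 -0.   ] tooly [ 0.726  0.687 -0.001] z [-0.001 -0.001 -1.   ] gap 0.08516187146978486 f [-0.  -0.  -0.1] j [ 0.557  0.62   0.493  1.445 -0.     1.37 ]
```

View pics/w1o.png

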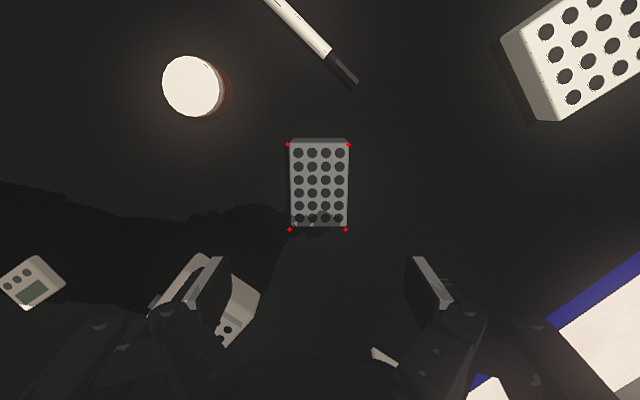

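The overlay agrees to about 3 px: the true block is at (290–349, 140–227), so about 2 mm toward +tool x. Descend and close.

Request:
play_rows(plan=[0.2, 0.1, 5, 0, 0, 0, 0.2, 0.1, 10, 0, 0, 0, 0.2, 0.1, 14, 0, 0, 0, 0.2, 0.1, 17, 0, 0, 0, 0.2, 0.1, 19, 0, 0, 0])

```text
time: 1.7
position: [0.5721, 0.3627, 0.0084]
eef_rot: [-0.001, 0.394, 0.919, -0.001]
contact_force: [-1.0, 0.1, -0.1]
finger_gap: 0.0852
gripper_force: 0.0
```

Request:
play_rows(plan=[0, 0, 0, 0, 0, 0, 0, 0, 0, 0, 0, 0, 0, 0, 0, 0, 0, 0, 0, 0, 0, 0, 0, 0, 0, 0, 0, 0, 0, 0], claw=1, squeeze=60)

```text
time: 2.2
position: [0.5741, 0.3634, 0.0122]
eef_rot: [0.0, 0.394, 0.919, 0.0]
contact_force: [-1.6, 0.5, 0.2]
finger_gap: 0.0592
gripper_force: 68.5
```

Request:
play_rows(plan=[0, 0, 0, 0, 0, 0, 0, 0, 0, 0, 0, 0, 0, 0, -1, 0, 0, 0, 0, 0, -3, 0, 0, 0, 0, 0, -3, 0, 0, 0])

```text
time: 2.7
position: [0.5752, 0.3639, 0.0441]
eef_rot: [0.001, 0.394, 0.919, 0.002]
contact_force: [0.3, 0.4, -4.5]
finger_gap: 0.0588
gripper_force: 67.9
```

Run:
```python
from h import *
st(); move(.593,-.012,.16,.047+np.pi/2)
```

```text
t 2.7 pos [0.5752 0.3639 0.0441] toolx [-0.689  0.725 -0.001] tooly [0.725 0.689 0.004] z [ 0.003  0.002 -1.   ] gap 0.05883653266409426 f [ 0.3  0.4 -4.5] j [ 0.564  0.667  0.179  1.079 -0.     1.375]
shift [-28.48, -24.56, -11.66] turn [0.003, 0.002, -0.858]
```

Request:
play_rows(plan=[0, 0, -4, 0, 0, 0, 0, 0, -8, 0, 0, 0, 0, 0, -11.6, 0, 0, 0, -3, -2.5, -11.6, 0, 0, -0.09, -6, -5, -11.6, 0, 0, -0.18])

```text
time: 3.2
position: [0.5795, 0.2853, 0.1578]
eef_rot: [0.001, 0.308, 0.951, 0.001]
contact_force: [1.4, -0.3, -6.3]
finger_gap: 0.0588
gripper_force: 69.4
```

Run:
```python
from h import *
st(); move(.593,-.012,.16,.047+np.pi/2)
```

```text
t 3.2 pos [0.5795 0.2853 0.1578] toolx [-0.811  0.585 -0.001] tooly [0.585 0.811 0.002] z [ 0.002  0.001 -1.   ] gap 0.058814166374287206 f [ 1.4 -0.3 -6.3] j [ 0.458  0.538  0.252  1.282 -0.     1.083]
shift [-18.5, -23.31, -0.24] turn [0.001, 0.002, -0.672]
```

Request:
play_rows(plan=[-3, -3.8, -0.2, 0, 0, -0.11, -6, -7.6, -0.2, 0, 0, -0.22, -9, -11.4, -0.2, 0, 0, -0.33, -12, -15.2, -0.2, 0, 0, -0.44, -15, -19, -0.2, 0, 0, -0.55])

```text
time: 3.7
position: [0.5876, 0.0414, 0.1588]
eef_rot: [-0.0, 0.038, 0.999, -0.0]
contact_force: [1.7, 0.4, -5.8]
finger_gap: 0.0594
gripper_force: 69.3
```

Request:
play_rows(plan=[0, -3, 0, 0, 0, -0.06, -0.5, -5.5, 0, 0, 0, -0.122, -0.5, -5.5, 0, 0, 0, -0.122, -0.5, -5.5, 0, 0, 0, -0.122, -0.5, -5.5, 0, 0, 0, -0.122])

```text
time: 4.2
position: [0.5885, -0.0113, 0.159]
eef_rot: [-0.0, -0.021, 1.0, 0.0]
contact_force: [0.8, 0.2, -6.0]
finger_gap: 0.0592
gripper_force: 69.4
```

Run:
```python
from h import *
st(); move(.593,-.012,.16,.047+np.pi/2)
p,d=snap("wrist","w2"); cv2.imwrite("pics/w2v.png",p)
p,d=snap("top","t2"); crop("t2",220,120,440,260,3.6,"t2c")
```

```text
t 4.2 pos [ 0.5885 -0.0113  0.159 ] toolx [-0.999 -0.041  0.   ] tooly [-0.041  0.999  0.   ] z [-0.  0. -1.] gap 0.059209628939089536 f [ 0.8  0.2 -6. ] j [-0.019  0.417  0.065  1.219  0.    -0.06 ]
shift [-0.45, -0.09, -0.1] turn [0.0, -0.0, -0.006]
```

View pics/w2v.png

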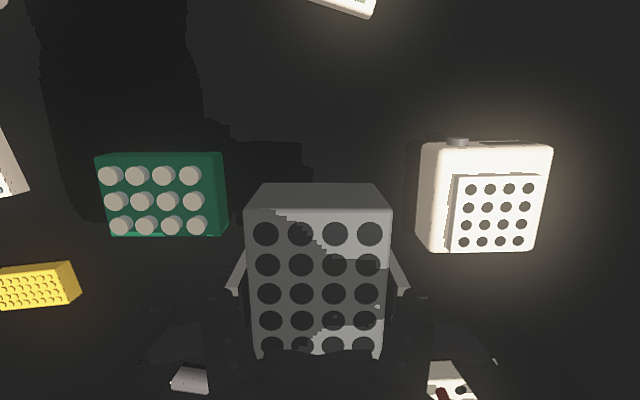

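The wrist view shows the block held square. Rack caps' corners are at (110,176),(190,176),(196,225),(120,226), heater wells at (471,190),(529,188),(519,241),(463,241), and the block's front top edge (245,207)–(391,207).

Run:
```python
from h import *
d=load("w2")
print("caps",ray(d,[(110,176),(190,176),(196,225),(120,226)],.043).round(4).tolist(), ray(d,[(110,176),(190,176),(196,225),(120,226)],.043).mean(0))
print("wells",ray(d,[(471,190),(529,188),(519,241),(463,241)],.06).round(4).tolist(),ray(d,[(471,190),(529,188),(519,241),(463,241)],.06).mean(0))
print("blockfront",ray(d,[(245,207),(391,207)],.192).round(4).tolist())
p=cv2.imread("pics/w2.png")
def dr(P,c):
    for u in proj(d,P): cv2.circle(p,tuple(np.int32(u.round())),1,c,-1)
dr(boxpts(.600,-.163,.047,.08,.11,[.0,.032]),(0,0,255))
dr(boxpts(.5858,.1384,.047,.1,.1,[.0,.05]),(0,0,255))
cv2.imwrite("pics/w2o.png",cv2.resize(p[100:300],(0,0),fx=1.25,fy=1.25))
```

```text
caps [[0.5764, -0.1955, 0.043], [0.5735, -0.1244, 0.043], [0.6202, -0.1229, 0.043], [0.6241, -0.1941, 0.043]] [ 0.59857294 -0.15923843  0.043     ]
wells [[0.5718, 0.1182, 0.06], [0.5681, 0.1667, 0.06], [0.6168, 0.1702, 0.06], [0.6188, 0.1203, 0.06]] [0.59387293 0.14384292 0.06      ]
blockfront [[0.5495, -0.0407, 0.192], [0.5472, 0.0161, 0.192]]
```

View pics/w2o.png

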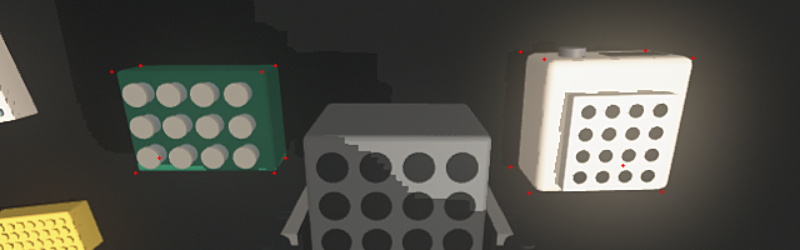

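The fits agree: rack (0.599,-0.161), heater (0.586,0.139), and the held block's centre is about (0.593,-0.010), already on target. Lower it.

Request:
play_rows(plan=[0, 0, 4, 0, 0, 0, 0, 0, 8, 0, 0, 0, 0, 0, 11, 0, 0, 0, 0, 0, 13, 0, 0, 0, 0, 0, 14, 0, 0, 0])

```text
time: 4.8
position: [0.5874, -0.0112, 0.0173]
eef_rot: [-0.001, -0.021, 1.0, 0.0]
contact_force: [-0.3, 0.1, -6.0]
finger_gap: 0.0592
gripper_force: 69.1
```

Request:
play_rows(plan=[0, 0, 0.3, 0, 0, 0, 0, 0, 0.5, 0, 0, 0, 0, 0, 0.6, 0, 0, 0, 0, 0, 0.6, 0, 0, 0, 0, 0, 0.6, 0, 0, 0])

```text
time: 5.3
position: [0.589, -0.0119, 0.014]
eef_rot: [0.001, -0.021, 1.0, -0.0]
contact_force: [-0.4, -0.5, -7.1]
finger_gap: 0.059
gripper_force: 69.1
```

Request:
play_rows(plan=[0, 0, 0.1, 0, 0, 0, 0, 0, 0.2, 0, 0, 0, 0, 0, 0.2, 0, 0, 0, 0, 0, 0.2, 0, 0, 0])

```text
time: 5.7
position: [0.5888, -0.012, 0.0121]
eef_rot: [0.0, -0.021, 1.0, -0.0]
contact_force: [-4.2, 0.1, 7.1]
finger_gap: 0.0587
gripper_force: 70.8
```

Request:
play_rows(plan=[0, 0, 0, 0, 0, 0, 0, 0, 0, 0, 0, 0, 0, 0, 0, 0, 0, 0, 0, 0, 0, 0, 0, 0, 0, 0, 0, 0, 0, 0], claw=-1)

```text
time: 6.2
position: [0.5886, -0.0119, 0.0113]
eef_rot: [0.0, -0.021, 1.0, -0.0]
contact_force: [0.6, -0.4, 0.2]
finger_gap: 0.0853
gripper_force: 0.0
```

Request:
play_rows(plan=[0, 0, -2, 0, 0, 0, 0, 0, -6, 0, 0, 0, 0, 0, -10, 0, 0, 0, 0, 0, -14, 0, 0, 0, 0, 0, -18, 0, 0, 0])

```text
time: 6.7
position: [0.5883, -0.0119, 0.1931]
eef_rot: [0.0, -0.021, 1.0, -0.0]
contact_force: [0.7, 0.7, -0.1]
finger_gap: 0.0854
gripper_force: 0.0
```

Run:
```python
from h import *
st(); move(.5715,-.3434,.2,.2011+np.pi/2)
p,d=snap("wrist","w3")
def dr(P,c):
    for u in proj(d,P): cv2.circle(p,tuple(np.int32(u.round())),1,c,-1)
dr(boxpts(.5934,-.0103,.041,.09,.06,[.045]),(0,0,255))
dr(boxpts(.599,-.161,.047,.08,.11,[.0,.032]),(0,0,255))
dr(boxpts(.586,.139,.047,.1,.1,[.0,.05]),(0,0,255))
cv2.imwrite("pics/w3o.png",cv2.resize(p[100:380],(0,0),fx=1.25,fy=1.25))
```

```text
t 6.7 pos [ 0.5883 -0.0119  0.1931] toolx [-0.999 -0.041 -0.   ] tooly [-0.041  0.999 -0.   ] z [ 0. -0. -1.] gap 0.08542469567585538 f [ 0.7  0.7 -0.1] j [-0.02   0.406  0.134  1.299 -0.    -0.061]
shift [3.05, -33.05, -0.69] turn [-0.0, 0.0, -0.16]
```

View pics/w3o.png

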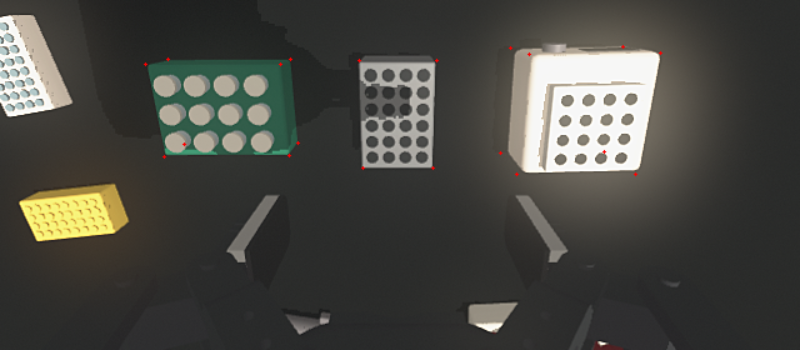

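The block stands between the rack and heater as predicted, within about 2 px. On to the PCR rack.

Request:
play_rows(plan=[0.5, -5, -0.7, 0, 0, -0.03, 1, -10, -0.7, 0, 0, -0.06, 1.5, -15, -0.7, 0, 0, -0.09, 2, -20, -0.7, 0, 0, -0.12, 2.5, -25, -0.7, 0, 0, -0.15])

```text
time: 7.25
position: [0.5736, -0.263, 0.1982]
eef_rot: [0.0, -0.096, 0.995, -0.0]
contact_force: [0.5, 1.0, -0.7]
finger_gap: 0.0854
gripper_force: 0.0
```

Request:
play_rows(plan=[1.3, -4.5, 0, 0, 0, -0.01, 1.9, -7.9, 0, 0, 0, -0.01, 1.9, -7.9, 0, 0, 0, -0.01, 1.9, -7.9, 0, 0, 0, -0.01])

```text
time: 7.65
position: [0.5701, -0.3427, 0.1976]
eef_rot: [-0.0, -0.1, 0.995, 0.0]
contact_force: [-0.2, 0.9, -0.3]
finger_gap: 0.0855
gripper_force: 0.0
```

Run:
```python
from h import *
st(); move(.5715,-.3434,.2,.2011+np.pi/2)
p,d=snap("wrist","w4")
def dr(P,c):
    for u in proj(d,P): cv2.circle(p,tuple(np.int32(u.round())),1,c,-1)
dr(boxpts(.5715,-.3434,.2011,.08,.044,[.022]),(0,0,255))
cv2.imwrite("pics/w4o.png",cv2.resize(p[100:300,200:460],(0,0),fx=3,fy=3))
```

```text
t 7.65 pos [ 0.5701 -0.3427  0.1976] toolx [-0.98  -0.198  0.   ] tooly [-0.198  0.98   0.001] z [-0.001  0.001 -1.   ] gap 0.08551642884249616 f [-0.2  0.9 -0.3] j [-0.541  0.582  0.423  1.413  0.    -0.741]
shift [-0.12, -0.09, -0.24] turn [0.001, -0.0, -0.001]
```

View pics/w4o.png

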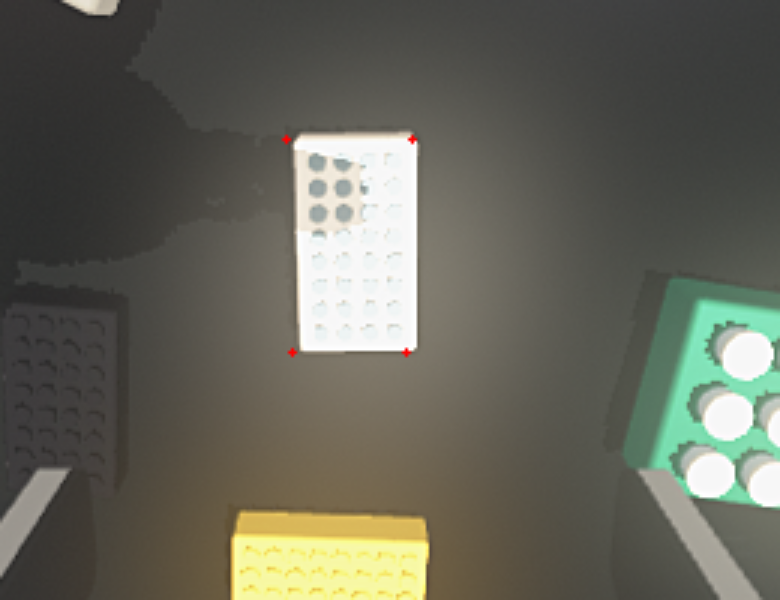

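The white rack's top is at (298–416, 135–351), about 8 px (2.7 mm) right of the prediction. The black look-alike (60,390) and yellow one (330,560) stay clear of the fingers. Grasp it.

Request:
play_rows(plan=[-0.1, 0.2, 5, 0, 0, 0, -0.1, 0.2, 10, 0, 0, 0, -0.1, 0.2, 14, 0, 0, 0, -0.1, 0.2, 17, 0, 0, 0, -0.1, 0.2, 18.5, 0, 0, 0])

```text
time: 8.2
position: [0.5698, -0.3376, 0.0104]
eef_rot: [-0.001, -0.101, 0.995, 0.001]
contact_force: [0.4, -0.0, -0.2]
finger_gap: 0.0855
gripper_force: 0.0
```

Request:
play_rows(plan=[0, 0, 0.5, 0, 0, 0, 0, 0, 1, 0, 0, 0, 0, 0, 1, 0, 0, 0])

```text
time: 8.5
position: [0.5714, -0.3397, 0.0038]
eef_rot: [0.0, -0.101, 0.995, -0.0]
contact_force: [0.7, -0.4, 0.3]
finger_gap: 0.0854
gripper_force: 0.0
```

Request:
play_rows(plan=[0, 0, 0, 0, 0, 0, 0, 0, 0, 0, 0, 0, 0, 0, 0, 0, 0, 0, 0, 0, 0, 0, 0, 0, 0, 0, 0, 0, 0, 0], claw=1, squeeze=30)

```text
time: 9.0
position: [0.5713, -0.3403, 0.004]
eef_rot: [0.0, -0.1, 0.995, -0.0]
contact_force: [0.1, 0.9, 6.0]
finger_gap: 0.0438
gripper_force: 31.0
```

Request:
play_rows(plan=[0, 0, -1, 0, 0, 0, 0, 0, -4, 0, 0, 0, 0, 0, -8, 0, 0, 0, 0, 0, -12, 0, 0, 0, 0, 0, -15, 0, 0, 0])

```text
time: 9.5
position: [0.5712, -0.3402, 0.1568]
eef_rot: [0.001, -0.1, 0.995, -0.001]
contact_force: [-0.2, 0.5, -0.8]
finger_gap: 0.0429
gripper_force: 30.9
```

Run:
```python
from h import *
st(); move(.5932,-.0105,.15,.041+np.pi/2)
```

```text
t 9.5 pos [ 0.5712 -0.3402  0.1568] toolx [-0.98  -0.2   -0.002] tooly [-0.2    0.98  -0.002] z [ 0.002 -0.001 -1.   ] gap 0.04292997750737208 f [-0.2  0.5 -0.8] j [-0.537  0.582  0.32   1.307 -0.    -0.738]
shift [-8.74, 31.87, 0.64] turn [-0.001, 0.002, 0.16]
```

Request:
play_rows(plan=[-1.2, 4.4, 0, 0, 0, 0.02, -2.5, 9, 0, 0, 0, 0.05, -3.8, 14, 0, 0, 0, 0.08, -5.2, 19, 0, 0, 0, 0.11, -6.6, 24, 0, 0, 0, 0.14])

```text
time: 10.0
position: [0.587, -0.0953, 0.1542]
eef_rot: [0.0, -0.03, 1.0, -0.0]
contact_force: [1.2, -0.2, 0.3]
finger_gap: 0.0434
gripper_force: 31.0
```

Request:
play_rows(plan=[-0.5, 4, 0, 0, 0, 0.02, -0.9, 7.5, 0, 0, 0, 0.02, -0.9, 8, 0, 0, 0, 0.02, -0.9, 8, 0, 0, 0, 0.02, -0.9, 8, 0, 0, 0, 0.02])

```text
time: 10.5
position: [0.5914, -0.0176, 0.1537]
eef_rot: [0.0, -0.02, 1.0, -0.0]
contact_force: [0.2, -0.1, 0.0]
finger_gap: 0.0433
gripper_force: 31.0
```

Run:
```python
from h import *
st(); move(.5932,-.0105,.051,.041+np.pi/2)
p,d=snap("wrist","w5")
cv2.imwrite("pics/w5o.png",cv2.resize(p[100:400,180:480],(0,0),fx=2,fy=2))
```

```text
t 10.5 pos [ 0.5914 -0.0176  0.1537] toolx [-0.999 -0.041 -0.   ] tooly [-0.041  0.999 -0.   ] z [ 0. -0. -1.] gap 0.04328065243825607 f [ 0.2 -0.1  0. ] j [-0.03   0.425  0.063  1.208 -0.    -0.07 ]
shift [-0.21, 0.71, 10.26] turn [-0.0, 0.0, -0.0]
```

View pics/w5o.png

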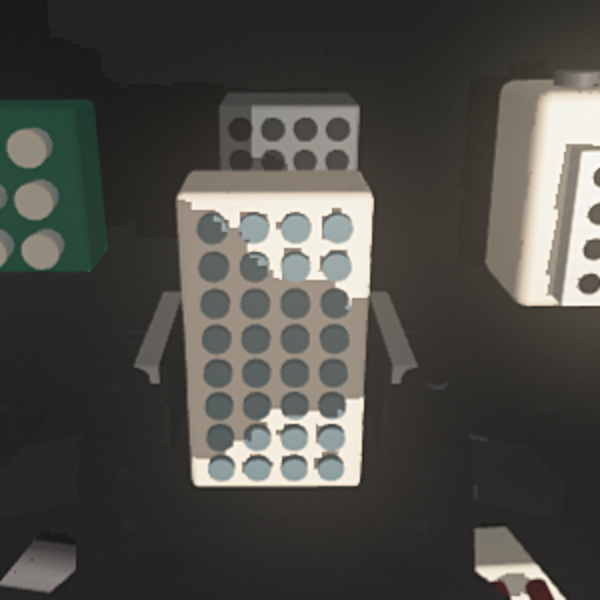

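The rack is held level. Its top corners are at crop (178,203),(373,195),(359,485),(192,486), with the block below it at (220–358, 110).

Run:
```python
from h import *
d=load("w5"); U=lambda p:uc(p,2,180,100)
print(fitbox(d,U([(178,205),(373,196),(360,485),(192,486)]),.08,.044,.1717))
print(ray(d,U([(178,205),(373,196),(360,485),(192,486)]),.1717).round(4).tolist())
print("block front",ray(d,U([(220,112),(358,112)]),.045).round(4).tolist())
```

```text
[ 0.5915 -0.0171  0.0492  0.0022]
[[0.5549, -0.0401, 0.1717], [0.5511, 0.0026, 0.1717], [0.629, 0.0063, 0.1717], [0.6311, -0.0371, 0.1717]]
block front [[0.5538, -0.042, 0.045], [0.5514, 0.0163, 0.045]]
```

Request:
play_rows(plan=[-0.3, 0.6, 3, 0, 0, 0, -0.3, 0.6, 6, 0, 0, 0, -0.3, 0.6, 8, 0, 0, 0, -0.3, 0.6, 9.3, 0, 0, 0, -0.3, 0.6, 9.7, 0, 0, 0])

```text
time: 11.05
position: [0.5935, -0.0116, 0.0552]
eef_rot: [-0.001, -0.02, 1.0, -0.0]
contact_force: [0.3, 0.2, -0.5]
finger_gap: 0.0431
gripper_force: 31.0
```

Request:
play_rows(plan=[0, 0, 0.2, 0, 0, 0, 0, 0, 0.4, 0, 0, 0, 0, 0, 0.4, 0, 0, 0, 0, 0, 0.4, 0, 0, 0])

```text
time: 11.45
position: [0.5945, -0.0107, 0.0529]
eef_rot: [0.0, -0.021, 1.0, -0.0]
contact_force: [-0.4, -0.3, -0.8]
finger_gap: 0.0433
gripper_force: 31.0
```

Request:
play_rows(plan=[0.05, 0, 0.2, 0, 0, 0, 0.05, 0, 0.35, 0, 0, 0, 0.05, 0, 0.35, 0, 0, 0, 0.05, 0, 0.35, 0, 0, 0])

```text
time: 11.85
position: [0.5936, -0.0107, 0.049]
eef_rot: [0.0, -0.021, 1.0, -0.0]
contact_force: [-1.8, 0.6, 5.0]
finger_gap: 0.0435
gripper_force: 31.7
```

Request:
play_rows(plan=[0, 0, 0, 0, 0, 0, 0, 0, 0, 0, 0, 0, 0, 0, 0, 0, 0, 0, 0, 0, 0, 0, 0, 0, 0, 0, 0, 0, 0, 0], claw=-1)

```text
time: 12.35
position: [0.5936, -0.0107, 0.0488]
eef_rot: [-0.0, -0.021, 1.0, -0.0]
contact_force: [-0.5, 0.1, 0.4]
finger_gap: 0.0853
gripper_force: 0.0
```

Request:
play_rows(plan=[0, 0, -1, 0, 0, 0, 0, 0, -4, 0, 0, 0, 0, 0, -8, 0, 0, 0, 0, 0, -12, 0, 0, 0, 0, 0, -16, 0, 0, 0])

```text
time: 12.85
position: [0.5933, -0.0107, 0.2114]
eef_rot: [0.0, -0.021, 1.0, -0.0]
contact_force: [1.4, 0.6, 0.5]
finger_gap: 0.0851
gripper_force: 0.0
```

Run:
```python
from h import *
st(); move(.4247,-.3029,.2,1.885)
p,d=snap("wrist","w6")
cv2.imwrite("pics/w6o.png",cv2.resize(p[80:280,200:460],(0,0),fx=3,fy=3))
```

```text
t 12.85 pos [ 0.5933 -0.0107  0.2114] toolx [-0.999 -0.041 -0.001] tooly [-0.041  0.999 -0.   ] z [ 0.001 -0.    -1.   ] gap 0.08509581299063673 f [1.4 0.6 0.5] j [-0.018  0.413  0.191  1.348  0.    -0.059]
shift [18.05, -28.5, 1.12] turn [-0.0, 0.001, -0.273]
```

View pics/w6o.png

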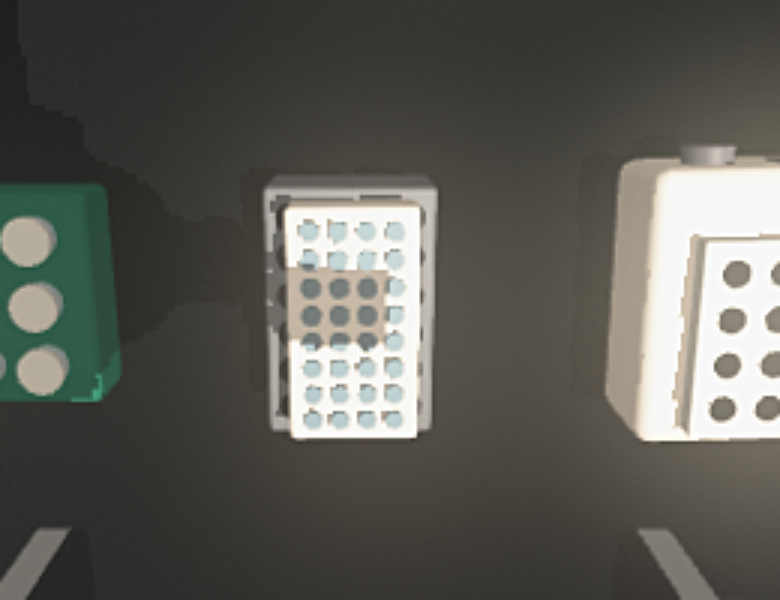

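The PCR rack sits on the block. Block top corners: (265,188),(437,188),(432,430),(271,432); rack top corners: (284,205),(421,203),(417,437),(292,438).

Run:
```python
from h import *
d=load("w6"); U=lambda p:uc(p,3,200,80)
print(fitbox(d,U([(265,188),(437,188),(432,430),(271,432)]),.09,.06,.045))
print(fitbox(d,U([(284,205),(421,203),(417,437),(292,438)]),.08,.044,.067))
```

```text
[ 0.5943 -0.0107  0.0443  0.0008]
[ 5.925e-01 -1.000e-02  5.060e-02  4.000e-04]
```

Request:
play_rows(plan=[2.5, -4, 1, 0, 0, -0.05, 5, -8, 1, 0, 0, -0.1, 7.5, -12, 1, 0, 0, -0.15, 10, -16, 1, 0, 0, -0.2, 12.5, -20, 1, 0, 0, -0.25])

```text
time: 13.4
position: [0.4758, -0.217, 0.1997]
eef_rot: [0.0, -0.146, 0.989, -0.0]
contact_force: [1.0, -0.9, 0.1]
finger_gap: 0.0854
gripper_force: 0.0
```

Run:
```python
from h import *
st(); move(.4247,-.3029,.2,1.885)
```

```text
t 13.4 pos [ 0.4758 -0.217   0.1997] toolx [-0.957 -0.289 -0.001] tooly [-0.289  0.957 -0.001] z [ 0.001 -0.    -1.   ] gap 0.08540472681524029 f [ 1.  -0.9  0.1] j [-0.428  0.267 -0.045  1.258 -0.    -0.721]
shift [7.38, -6.74, -0.03] turn [-0.001, 0.001, -0.021]
```

Request:
play_rows(plan=[3.6, -3.3, 0, 0, 0, -0.02, 7.4, -6.7, 0, 0, 0, -0.02, 7.4, -6.7, 0, 0, 0, -0.02, 7.4, -6.7, 0, 0, 0, -0.02, 7.4, -6.7, 0, 0, 0, -0.02])

```text
time: 13.9
position: [0.4257, -0.3005, 0.1992]
eef_rot: [0.0, -0.155, 0.988, -0.0]
contact_force: [-0.2, 1.7, -0.8]
finger_gap: 0.0855
gripper_force: 0.0
```

Run:
```python
from h import *
st(); move(.4247,-.3029,.2,1.885)
p,d=snap("wrist","w7")
def dr(P,c):
    for u in proj(d,P): cv2.circle(p,tuple(np.int32(u.round())),1,c,-1)
dr([[.4247,-.3029,.068]],(0,0,255))
cv2.imwrite("pics/w7o.png",cv2.resize(p[50:300,180:460],(0,0),fx=2.4,fy=2.4))
```

```text
t 13.9 pos [ 0.4257 -0.3005  0.1992] toolx [-0.952 -0.307 -0.   ] tooly [-0.307  0.952 -0.   ] z [ 0. -0. -1.] gap 0.08551634408151844 f [-0.2  1.7 -0.8] j [-0.615  0.264 -0.05   1.257  0.    -0.926]
shift [0.17, -0.2, -0.08] turn [-0.0, 0.0, -0.003]
```

View pics/w7o.png

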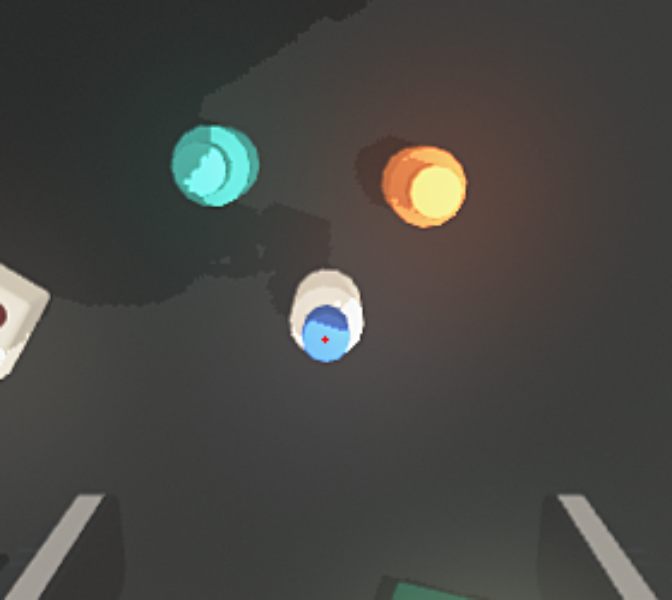

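The white bottle with the blue cap is at (327,333) and the prediction at (325,339). Turquoise (215,165) and orange (425,187) are clear of the closing line.

Request:
play_rows(plan=[0.3, -0.15, 5, 0, 0, 0, 0.3, -0.15, 10, 0, 0, 0, 0.3, -0.15, 14, 0, 0, 0, 0.3, -0.15, 17, 0, 0, 0, 0.3, -0.15, 19, 0, 0, 0])

```text
time: 14.45
position: [0.4227, -0.3015, 0.0066]
eef_rot: [-0.001, -0.156, 0.988, 0.001]
contact_force: [0.1, 1.2, 0.4]
finger_gap: 0.085
gripper_force: 0.0
```

Request:
play_rows(plan=[0, 0, 0, 0, 0, 0, 0, 0, 0, 0, 0, 0])

```text
time: 14.65
position: [0.4236, -0.3028, 0.0094]
eef_rot: [0.0, -0.156, 0.988, 0.0]
contact_force: [0.3, -1.3, 0.8]
finger_gap: 0.0852
gripper_force: 0.0
```

Request:
play_rows(plan=[0, 0, 0, 0, 0, 0, 0, 0, 0, 0, 0, 0, 0, 0, 0, 0, 0, 0, 0, 0, 0, 0, 0, 0, 0, 0, 0, 0, 0, 0], claw=1, squeeze=30)

```text
time: 15.15
position: [0.4232, -0.3037, 0.0095]
eef_rot: [0.0, -0.155, 0.988, -0.0]
contact_force: [-0.3, 1.9, 7.2]
finger_gap: 0.0312
gripper_force: 29.2
```

Request:
play_rows(plan=[0, 0, 0, 0, 0, 0, 0, 0, -1, 0, 0, 0, 0, 0, -4, 0, 0, 0, 0, 0, -7, 0, 0, 0, 0, 0, -7, 0, 0, 0])

```text
time: 15.65
position: [0.4247, -0.3048, 0.0831]
eef_rot: [0.002, -0.155, 0.988, -0.002]
contact_force: [0.4, -0.5, -1.2]
finger_gap: 0.0311
gripper_force: 30.0
```

Run:
```python
from h import *
r=np.array([.599,-.161])-.086*np.array([np.cos(.045),np.sin(.045)]); print(r)
st(); move(r[0],r[1],.077,.045+np.pi/2)
```

```text
[ 0.51308706 -0.16486869]
t 15.65 pos [ 0.4247 -0.3048  0.0831] toolx [-0.952 -0.306 -0.003] tooly [-0.306  0.952 -0.005] z [ 0.005 -0.003 -1.   ] gap 0.031139393064382907 f [ 0.4 -0.5 -1.2] j [-0.622  0.33  -0.264  0.971 -0.    -0.934]
shift [-12.69, 10.62, 0.6] turn [-0.004, 0.004, 0.266]
```

Request:
play_rows(plan=[-3, 2.5, 0.3, 0, 0, 0.06, -6, 5, 0.6, 0, 0, 0.12, -9, 7.5, 0.6, 0, 0, 0.18, -12.0, 10, 0.6, 0, 0, 0.24, -12.7, 10.6, 0.6, 0, 0, 0.266])

```text
time: 16.15
position: [0.5128, -0.1607, 0.0729]
eef_rot: [0.0, -0.023, 1.0, 0.0]
contact_force: [-0.2, -0.7, -1.2]
finger_gap: 0.0307
gripper_force: 30.0
```

Request:
play_rows(plan=[0, 0, 0, 0, 0, 0, 0, 0, 0, 0, 0, 0])

```text
time: 16.35
position: [0.511, -0.1639, 0.0728]
eef_rot: [-0.0, -0.023, 1.0, -0.0]
contact_force: [-0.4, -0.1, -0.9]
finger_gap: 0.031
gripper_force: 30.0
```

Run:
```python
from h import *
st(); move(.5131,-.1649,.0105,.045+np.pi/2)
```

```text
t 16.35 pos [ 0.511  -0.1639  0.0728] toolx [-0.999 -0.046  0.   ] tooly [-0.046  0.999 -0.   ] z [-0. -0. -1.] gap 0.030969674076818117 f [-0.4 -0.1 -0.9] j [-0.31   0.37  -0.234  0.967 -0.    -0.357]
shift [-0.21, -0.11, 6.23] turn [-0.0, -0.0, 0.001]
```

Request:
play_rows(plan=[-0.2, -0.1, 2, 0, 0, 0, -0.2, -0.1, 4, 0, 0, 0, -0.2, -0.1, 5.2, 0, 0, 0, -0.2, -0.1, 5.8, 0, 0, 0, -0.2, -0.1, 6.1, 0, 0, 0])

```text
time: 16.85
position: [0.513, -0.165, 0.0116]
eef_rot: [-0.0, -0.022, 1.0, 0.0]
contact_force: [-0.1, 0.4, -1.0]
finger_gap: 0.0308
gripper_force: 30.0
```

Request:
play_rows(plan=[0, 0, 0.1, 0, 0, 0, 0, 0, 0.1, 0, 0, 0, 0, 0, 0.1, 0, 0, 0])

```text
time: 17.15
position: [0.5137, -0.1647, 0.0113]
eef_rot: [0.0, -0.023, 1.0, -0.0]
contact_force: [0.6, 0.4, 0.1]
finger_gap: 0.0309
gripper_force: 30.0
```

Request:
play_rows(plan=[0, 0, 0.1, 0, 0, 0, 0, 0, 0.2, 0, 0, 0, 0, 0, 0.2, 0, 0, 0])

```text
time: 17.45
position: [0.5137, -0.1646, 0.0095]
eef_rot: [0.0, -0.023, 1.0, -0.0]
contact_force: [-3.5, 1.7, 11.5]
finger_gap: 0.0314
gripper_force: 31.1
```

Request:
play_rows(plan=[0, 0, 0, 0, 0, 0, 0, 0, 0, 0, 0, 0, 0, 0, 0, 0, 0, 0, 0, 0, 0, 0, 0, 0, 0, 0, 0, 0, 0, 0], claw=-1)

```text
time: 17.95
position: [0.5133, -0.1645, 0.0087]
eef_rot: [-0.0, -0.023, 1.0, 0.0]
contact_force: [0.4, -0.3, -0.1]
finger_gap: 0.0854
gripper_force: 0.0
```

Request:
play_rows(plan=[0, 0, -1, 0, 0, 0, 0, 0, -4, 0, 0, 0, 0, 0, -9, 0, 0, 0, 0, 0, -14, 0, 0, 0, 0, 0, -19, 0, 0, 0])

```text
time: 18.45
position: [0.5129, -0.1644, 0.2017]
eef_rot: [0.0, -0.023, 1.0, -0.0]
contact_force: [2.3, 0.2, 0.0]
finger_gap: 0.0856
gripper_force: 0.0
```

Run:
```python
from h import *
p,d=snap("wrist","w8"); cv2.imwrite("pics/w8o.png",p)
st(); move(.4255,.3449,.2,.68+np.pi/2)
```

```text
t 18.5 pos [ 0.5154 -0.1652  0.2098] toolx [-0.999 -0.045 -0.009] tooly [-0.045  0.999 -0.003] z [ 0.009 -0.003 -1.   ] gap 0.08540919515272341 f [-1.4  1.4  9.7] j [-0.31   0.293  0.016  1.284 -0.    -0.355]
shift [6.68, 51.36, 0.74] turn [-0.006, 0.008, -0.635]
```

View pics/w8o.png

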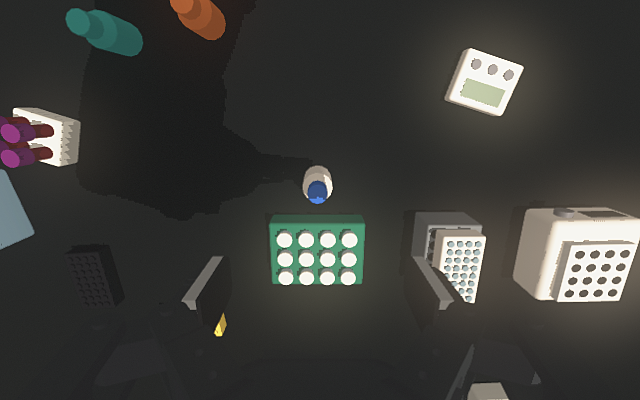

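The bottle stands at (317,183), centred in front of the rack, and the timer and purple tubes are untouched. On to the jar at the same wrist heading.

Request:
play_rows(plan=[0.6, 5, 0, 0, 0, 0, 1.2, 10, 0, 0, 0, 0, 1.8, 15, 0, 0, 0, 0, 2.5, 20, 0, 0, 0, 0, 3, 25, 0, 0, 0, 0])

```text
time: 19.0
position: [0.4715, 0.0838, 0.1997]
eef_rot: [0.0, -0.022, 1.0, 0.0]
contact_force: [1.4, -0.7, 0.3]
finger_gap: 0.0856
gripper_force: 0.0
```

Request:
play_rows(plan=[0.6, 5, 0, 0, 0, 0, 1.2, 10, 0, 0, 0, 0, 1.8, 15, 0, 0, 0, 0, 2.5, 20, 0, 0, 0, 0, 3, 24, 0, 0, 0, 0])

```text
time: 19.5
position: [0.4305, 0.3229, 0.1996]
eef_rot: [0.0, -0.023, 1.0, 0.0]
contact_force: [0.4, 0.3, 0.4]
finger_gap: 0.0852
gripper_force: 0.0
```

Run:
```python
from h import *
st(); move(.4255,.3449,.2,1.616)
```

```text
t 19.5 pos [0.4305 0.3229 0.1996] toolx [-0.999 -0.046 -0.001] tooly [-0.046  0.999  0.001] z [ 0.001  0.001 -1.   ] gap 0.0852102324280451 f [0.4 0.3 0.4] j [ 0.643  0.298 -0.003  1.269  0.     0.597]
shift [0.4, 2.22, -0.04] turn [0.001, 0.001, 0.001]
```

Request:
play_rows(plan=[0.4, 2.2, 0, 0, 0, 0, 0.4, 2.2, 0, 0, 0, 0, 0.4, 2.2, 0, 0, 0, 0])

```text
time: 19.8
position: [0.4263, 0.3424, 0.1992]
eef_rot: [0.0, -0.023, 1.0, -0.0]
contact_force: [-0.2, -0.3, 0.1]
finger_gap: 0.0851
gripper_force: 0.0
```

Run:
```python
from h import *
st(); p,d=snap("wrist","w9")
u0=proj(d,[[.4255,.3449,.046]])[0]; print("pred",u0)
g=cv2.cvtColor(p,cv2.COLOR_BGR2GRAY); _,m=cv2.threshold(g,140,255,0)
n,l,s,c=cv2.connectedComponentsWithStats(m)
for i in range(1,n):
    if s[i][4]>300 and np.linalg.norm(c[i]-u0)<60: print(s[i],c[i],ray(d,[c[i]],.046).round(4))
```

```text
t 19.8 pos [0.4263 0.3424 0.1992] toolx [-0.999 -0.046 -0.   ] tooly [-0.046  0.999 -0.   ] z [ 0. -0. -1.] gap 0.08512162708098915 f [-0.2 -0.3  0.1] j [ 0.677  0.317  0.022  1.276 -0.     0.63 ]
pred [319.28065783 186.0891043 ]
[ 297  157   52   54 2215] [322.41399549 183.9241535 ] [[0.4231 0.348  0.046 ]]
```

The cap blob (52x54 px at (322,184)) puts the jar at about (0.423,0.348).

Request:
play_rows(plan=[0.25, 0.5, 5, 0, 0, 0, 0.25, 0.5, 10, 0, 0, 0, 0.25, 0.5, 13, 0, 0, 0, 0.25, 0.5, 14, 0, 0, 0, 0.25, 0.5, 14, 0, 0, 0])

```text
time: 20.35
position: [0.4238, 0.3461, 0.0586]
eef_rot: [-0.001, -0.022, 1.0, -0.0]
contact_force: [0.1, -0.6, 0.7]
finger_gap: 0.0855
gripper_force: 0.0
```

Request:
play_rows(plan=[0, 0, 2, 0, 0, 0, 0, 0, 4, 0, 0, 0, 0, 0, 5.2, 0, 0, 0, 0, 0, 5.2, 0, 0, 0])

```text
time: 20.75
position: [0.424, 0.3469, 0.007]
eef_rot: [-0.0, -0.022, 1.0, -0.0]
contact_force: [0.6, -0.7, 0.9]
finger_gap: 0.0855
gripper_force: 0.0
```

Request:
play_rows(plan=[0, 0, 0, 0, 0, 0, 0, 0, 0, 0, 0, 0, 0, 0, 0, 0, 0, 0, 0, 0, 0, 0, 0, 0, 0, 0, 0, 0, 0, 0], claw=1, squeeze=40)

```text
time: 21.25
position: [0.4246, 0.3477, 0.0083]
eef_rot: [0.001, -0.023, 1.0, 0.001]
contact_force: [-1.6, -2.1, 9.6]
finger_gap: 0.0548
gripper_force: 40.3
```

Request:
play_rows(plan=[0, 0, 0, 0, 0, 0, 0, 0, -1, 0, 0, 0, 0, 0, -4, 0, 0, 0, 0, 0, -7, 0, 0, 0, 0, 0, -7, 0, 0, 0])

```text
time: 21.75
position: [0.4258, 0.3487, 0.0815]
eef_rot: [0.003, -0.023, 1.0, 0.002]
contact_force: [0.2, 0.5, -1.0]
finger_gap: 0.0546
gripper_force: 42.9
```

Run:
```python
from h import *
r=np.array([.586,.139])-.108*np.array([np.cos(.047),np.sin(.047)]); print(r)
st(); move(r[0],r[1],.085,1.616)
```

```text
[0.47811926 0.13392587]
t 21.75 pos [0.4258 0.3487 0.0815] toolx [-0.999 -0.045 -0.005] tooly [-0.045  0.999  0.004] z [ 0.005  0.004 -1.   ] gap 0.054596274606241446 f [ 0.2  0.5 -1. ] j [ 0.686  0.382 -0.191  0.991  0.     0.641]
shift [-4.26, -21.69, -0.41] turn [0.004, 0.005, -0.0]
```

Request:
play_rows(plan=[-0.8, -4, -0.4, 0, 0, 0, -1.7, -8.5, -0.4, 0, 0, 0, -2.5, -13, -0.4, 0, 0, 0, -3.4, -17.5, -0.4, 0, 0, 0, -4.2, -20.8, -0.4, 0, 0, 0])

```text
time: 22.25
position: [0.4752, 0.1388, 0.0811]
eef_rot: [0.0, -0.022, 1.0, -0.0]
contact_force: [1.5, 0.8, -1.7]
finger_gap: 0.0545
gripper_force: 43.1
```

Request:
play_rows(plan=[0, -0.5, 0, 0, 0, 0, 0, -0.8, 0, 0, 0, 0, 0, -0.8, 0, 0, 0, 0])

```text
time: 22.55
position: [0.4754, 0.1336, 0.0809]
eef_rot: [-0.0, -0.023, 1.0, 0.0]
contact_force: [0.3, 0.5, -1.0]
finger_gap: 0.0551
gripper_force: 43.1
```

Run:
```python
from h import *
st(); move(.478,.1345,.0085,1.616)
```

```text
t 22.55 pos [0.4754 0.1336 0.0809] toolx [-0.999 -0.045  0.   ] tooly [-0.045  0.999  0.   ] z [-0.  0. -1.] gap 0.05513659594882919 f [ 0.3  0.5 -1. ] j [ 0.274  0.282 -0.337  0.952  0.     0.229]
shift [-0.26, 0.08, 7.24] turn [0.0, -0.0, 0.0]
```

Request:
play_rows(plan=[-0.3, 0.1, 2.5, 0, 0, 0, -0.3, 0.1, 4.5, 0, 0, 0, -0.3, 0.1, 6, 0, 0, 0, -0.3, 0.1, 6.8, 0, 0, 0, -0.3, 0.1, 7.1, 0, 0, 0])

```text
time: 23.05
position: [0.478, 0.1351, 0.0092]
eef_rot: [-0.0, -0.023, 1.0, -0.0]
contact_force: [0.5, -0.6, -1.5]
finger_gap: 0.0548
gripper_force: 43.1
```

Request:
play_rows(plan=[0, 0, 0.1, 0, 0, 0, 0, 0, 0.1, 0, 0, 0, 0, 0, 0.1, 0, 0, 0])

```text
time: 23.35
position: [0.4789, 0.1346, 0.0094]
eef_rot: [0.0, -0.023, 1.0, 0.0]
contact_force: [-0.6, 0.2, -1.2]
finger_gap: 0.0546
gripper_force: 43.1
```

Request:
play_rows(plan=[0, 0, 0.1, 0, 0, 0, 0, 0, 0.15, 0, 0, 0, 0, 0, 0.15, 0, 0, 0, 0, 0, 0.15, 0, 0, 0])

```text
time: 23.75
position: [0.479, 0.1345, 0.0083]
eef_rot: [0.001, -0.023, 1.0, 0.0]
contact_force: [-4.8, -0.8, 16.1]
finger_gap: 0.0543
gripper_force: 44.9
```

Request:
play_rows(plan=[0, 0, 0, 0, 0, 0, 0, 0, 0, 0, 0, 0, 0, 0, 0, 0, 0, 0, 0, 0, 0, 0, 0, 0, 0, 0, 0, 0, 0, 0], claw=-1)

```text
time: 24.25
position: [0.4785, 0.1344, 0.0072]
eef_rot: [-0.0, -0.023, 1.0, -0.0]
contact_force: [-0.2, -0.4, 0.4]
finger_gap: 0.0856
gripper_force: 0.0
```

Request:
play_rows(plan=[0, 0, -1, 0, 0, 0, 0, 0, -4, 0, 0, 0, 0, 0, -9, 0, 0, 0, 0, 0, -14, 0, 0, 0, 0, 0, -19, 0, 0, 0])

```text
time: 24.75
position: [0.478, 0.1342, 0.2002]
eef_rot: [0.0, -0.023, 1.0, 0.0]
contact_force: [1.1, 0.8, -0.7]
finger_gap: 0.0851
gripper_force: 0.0
```

Request:
play_rows(plan=[4, 0, -1, 0, 0, 0, 8, 0, -2, 0, 0, 0, 10, 0, -3, 0, 0, 0, 10, 0, -3, 0, 0, 0, 10, 0, -3, 0, 0, 0])

```text
time: 25.25
position: [0.3789, 0.13, 0.228]
eef_rot: [0.001, -0.023, 1.0, 0.0]
contact_force: [-0.1, 0.3, 0.0]
finger_gap: 0.0855
gripper_force: 0.0
```

Run:
```python
from h import *
st(); p,d=snap("top","t9")
def dr(P,c):
    for u in proj(d,P): cv2.circle(p,tuple(np.int32(u.round())),1,c,-1)
dr(boxpts(.599,-.161,.047,.08,.11,[.032]),(0,0,255))
dr(boxpts(.586,.139,.047,.1,.1,[.05]),(0,0,255))
dr(boxpts(.594,-.0107,.044,.09,.06,[.045]),(0,255,0))
dr([[.478,.1345,.046],[.513,-.1645,.068]],(0,0,255))
cv2.imwrite("pics/t9b.png",cv2.resize(p[110:300,130:530],(800,380),interpolation=cv2.INTER_CUBIC))
```

```text
t 25.25 pos [0.3789 0.13   0.228 ] toolx [-0.999 -0.046 -0.002] tooly [-0.046  0.999  0.   ] z [ 0.002  0.    -1.   ] gap 0.0855232251146909 f [-0.1  0.3  0. ] j [ 0.331  0.008 -0.275  1.286 -0.     0.285]
```

View pics/t9b.png

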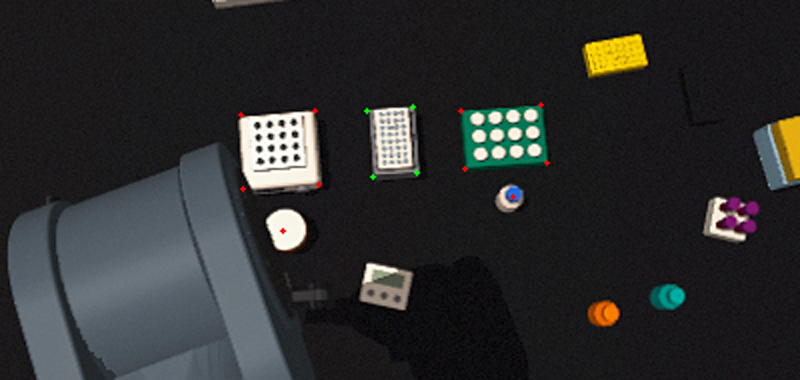

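The top view shows the heater (280,150), the block with the PCR rack (393,140), the green rack (503,136), the bottle (512,196) and the jar (286,230). All are in place and clear of the gripper, and the timer and purple tubes haven't moved. Handing in.

```bash
python3 -c "
from bench import job_done
print(job_done())"
```

```text
the job is handed in; nothing more can be done
None
```

The bench is laid out as asked and the job is handed in, with about 25 s of the 115 s used; final picture checks put every item within roughly 5 mm of its target, and no verdict came back. The marker was hidden behind the arm in the final picture, so I could not check that it had not moved.

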